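# Draw the drooping bolt and hold the drying-pen gate ajar

### The arm

A 7-joint arm with a two-finger parallel gripper is mounted at the origin on the work surface. World frame = base frame: x ahead of the robot, y to its left, z up, the work surface at z = 0. Lengths are in mm, angles in rad, forces in N, time in s.
With the tool pointing down it reaches from about 400 to 875 mm from the base axis. Payload 4.4 kg.
Tool frame: the origin (TCP) lies midway between the tips of the shut fingers; the grasp point (between the pads) lies ctrl.grip_depth behind it (ctrl.grip_depth is the distance from the TCP to the grasp point, in mm); z points along the fingers, y is the line along which they close (so a half turn about z gives the same grasp; the last joint's range is limited). The gripper opens to 85 mm and grips with 20 to 120 N. Pads are 22 mm wide; open, the fingers measure 114 mm over their backs; the gripper's body (76 mm by 85 mm) begins 54 mm behind the grasp point. The pads swing forward as they close: fully open they stand 13 mm farther back than shut.
Start: joints at [-1.206, 0.628, 0.038, 1.517, -0.027, 0.996, -0.02], TCP at [271.417, 590.636, 231.313] pointing down, gripper open.
Joint ranges: [-3.06, 3.06], [-0.37, 2.12], [-1.25, 1.32], [0.18, 2.47], [-1.1, 4.24], [0.23, 1.98], [-2.94, 2.94]. Speed limits (rad/s): [2.57, 2.57, 3.14, 3.14, 3.14, 3.14, 3.14].

### API

Orientations are given as [roll, pitch, yaw] about the fixed x, y, z axes, in that order (R = Rz(yaw) Ry(pitch) Rx(roll)).
In Python, from cell import ctrl gives the robot as it stands.
- The arm moves only by the tool carry_out, never from a script. Its argument "deltas" is one flat list of numbers, 7 for each row, row after row: the turn, a rotation vector about the tool's x, y, z in degrees, then the shift along the tool's x, y, z in m, then the closure, from -1 (fully open) to 1 (shut). In form: [wx, wy, wz, dx, dy, dz, claw, wx, wy, wz, dx, dy, dz, claw, ...]. A call has 1 to 12 rows; each row shifts and turns the commanded pose from where the row before left it, along the tool's axes as they then stand; what a row does not reach is not made up. A row lasts 1/8 s, in which the tool goes at most 62.5 mm and 10.7 degrees, less where a joint would pass 70% of its speed; a pose out of reach is approached as far as the arm can. A call with a gripper value outside its range is refused whole. The fingers move at their own pace and stop on an object; the grip force is fixed at half the most. Time passes only in rows, so rows that do not move let the fingers close. It gives the time, the measured TCP pose, the force, the opening and the grip force at its end, in the units of the state.
- ctrl.read_state(): the state, without advancing time (a new reading comes with each control period).
- ctrl.get_image(name): name is "side" or "top"; returns the picture (420x560x3 uint8, red, green, blue); there is no depth.
- ctrl.calibration(name): a dict with "mtx" (3x3 intrinsics, pixels), "R" (3x3) and "t" (3): a world point X has camera coordinates R X + t. Camera axes: x right, y down, z forward; pixel columns grow to the right and rows downward; lengths in mm; the calibration is good to about 2 mm. A picture is of the moment at which its call begins. calibration takes no time and is no camera call.
- ctrl.finish_job(): hands the job in; it is judged then, once.
The state is a dict: "clock": time; "qpos": joint angles; "qd": joint speeds; "tau": joint torques, N m; "eef_pos": TCP position; "tool_rot": TCP orientation; "force": force on the tool from outside, world axes, zero at the start; "torque": the same for the moment, N m; "width": finger opening in mm; "gripper_force": force on a finger pad.
Only numpy, scipy, OpenCV 4.12 (cv2) and the standard library are available. Lean on these libraries where they do the work, as an engineer would, in place of code of your own. Each camera call takes 0.05 s, during which the arm holds its last target. There are 200 camera calls.

### The job

The little wooden gate of the drying pen is shut by a drooping bolt. Press the yellow plunger right down to its stop to unlock the bolt, then lift the bolt by its red handle so that its toe clears the keeper's bent-up lip and, still lifting, pull it fully back towards the gate's hinges. Swing the gate towards you until it stands ajar by roughly 10 cm at its free edge, and finish still holding it there by the red handle against its closing spring; leave the jars and the mug where they stand.

Things in the scene. Friction and masses are not known exactly. Their poses are not given: they have to be found in the camera images.
- pen: Fixed brown wooden drying pen, 400 mm wide (its y), 260 mm deep (its x), posts 160 mm high, three clay pots inside. Origin on the table, in the middle plane of the shut gate, 150 mm from the hinge line. -x: the side to which the gate opens (towards the robot); +y along the gate from the hinge post to the keeper post; z up.
- keeper_lip (a point): Middle of the top of the bent-up lip, 5 mm thick, that closes the gate-side end of the brass keeper (a channel 32 mm long on the robot side of the pen's +y post, open on top); z 105 mm. The bolt's toe hangs 11 mm below this, behind the lip.
- gate (a joint): Angle of the slatted light-wood gate (293 mm wide, 18 mm thick, top edge at z 150 mm), rad; 0 shut, grows as its free (+y) edge swings towards pen -x (anticlockwise seen from above), at most 1.1. A spring closes it: 0.4 N m when shut, plus 0.8 N m per rad. A 10 cm gap at the free edge is about 0.35 rad.
- gate_hinge (a point): Point on the gate's vertical hinge line, at z 150 mm: 150 mm from the pen's origin in pen -y.
- gate_free_edge (a point): Point on the top corner of the gate's free edge, 293 mm from the hinge line, z 150 mm.
- handle: Upright red grip on a steel stalk, standing on the bolt: a block 14 mm (x, across the gate) by 30 mm (y, along it) by 48 mm (z), about z 158 to 206 mm, 20 mm on the robot side of the gate's middle plane; only the thin stalk below it above z 152 mm. Origin: foot of the stalk, on the bolt's axis. Axes as the pen's while the gate is shut (leaning 0.06 rad with the bolt); turns with the gate.
- handle_grip (a point): Point to grip, in the red block, 20 mm below its top, 62 mm above the handle's origin; about z 186 mm at the start. It is 220 mm from the hinge point measured along the gate when the bolt is shot (pen y about 74 mm), less by as much as the bolt is drawn.
- bolt (a joint): How far the bolt is drawn, m: 0 shot, grows along the gate towards the hinges (pen -y when shut), 0.048 fully back; starts at 0 to 0.004. Rubs with 2 N, stays where left. With the plunger up it is blocked at 5 mm; if not lifted, its toe is caught by the keeper's lip at 7 mm. The gate can swing from about 0.028 on.
- bolt_lift (a joint): How far the steel bolt is raised from its drooping rest, rad, 0 to 0.13; it pivots on its tail, 100 mm from the handle: 0.1 rad raises the handle 10 mm. The toe clears the lip above about 0.06 (handle 6 mm up, aim for 10); stop at 13 mm up. Falls back by its weight (about 3 N at the handle).
- plunger (a joint): How far the plunger is pressed down, m: 0 up, 0.016 at its stop. Pressing takes 3 N at first and 4.6 N at the stop; friction holds it down when it is let go. Pressed right down it lowers a steel foot out of the way of the bolt's tail.
- plunger_top (a point): Centre of the top of the plunger's yellow round head (32 mm diameter, 10 mm thick), z 192 mm when up. It stands on the robot side of the gate, 47 mm from the gate's middle plane and 106 mm from the hinge along the gate.
- jar_white: Loose glaze jar with brownish-pink body and white cap, 64 mm diameter, 75 mm high; origin at the centre of its underside. Bystander.
- jar_blue: Loose blue glaze jar, 60 mm diameter, 68 mm high; origin at the centre of its underside. Bystander.
- mug: Loose white mug, 80 mm diameter, 88 mm high; origin at the centre of its underside. Bystander.

How it is judged:
By the outcome, as a careful person would: the job done as asked, in the order asked, and still so for the second after the job is handed in, while the arm keeps its last pose, push and grip.
It also fails if it takes over 42 s, if anything falls off the work surface, if the arm or the gripper's body presses on something with over 40 N, if the wrist force passes 120 N, or if a joint passes its speed limit or range.

## Working session

There is one attempt and no reset: what is moved stays moved. The work goes in short steps, Python scripts to look and compute and a tool call to move; the robot and the scene stay as the last step left them, time stands still between calls to the robot, and variables do not carry over. Pictures are saved under pics/ and viewed, at most 10 in all, crops included, and the job is handed in when it is done.

Besides the shell and the picture viewer there is one more tool, called after "Request:" as name(argument=value, ...), one argument or row to a line, values as JSON. carry_out: Moves the arm, as the interface text tells. Its arguments: {"type":"object","properties":{"deltas":{"type":"array"}},"required":["deltas"]}

```bash
ls; mkdir -p pics
python3 - <<'E'
from cell import ctrl
import cv2
s=ctrl.read_state();print(s, ctrl.grip_depth)
for n in("side","top"):
    im=ctrl.get_image(n);cv2.imwrite(f"pics/{n}0.png",im[:,:,::-1]);c=ctrl.calibration(n);print(n,c)
E
```

```text
pics
{'clock': 0.0, 'qpos': array([-1.20581789,  0.62934829,  0.03842694,  1.51839167, -0.02702274,
        0.99632135, -0.01996493]), 'qd': array([-2.14925532e-03,  8.45239622e-04, -2.48846645e-03,  7.83766575e-05,
       -8.74740137e-04,  1.64980738e-03,  8.87299662e-04]), 'tau': array([ 9.45846136e-05, -5.63400042e+01,  1.22644342e+00, -1.93438375e+01,
        1.10857340e-02,  1.07626832e-02,  6.91222013e-06]), 'eef_pos': array([271.11599313, 590.04676575, 230.37985709]), 'tool_rot': array([-3.13964123e+00, -1.37727446e-06,  2.71084853e+00]), 'force': array([-0.04715952, -0.12090266, -0.46167101]), 'torque': array([0.03994287, 0.03376772, 0.03834718]), 'gripper_force': 0.0, 'width': 85.28784964347706} 18.700000000000003
side {'mtx': array([[444.35626556,   0.        , 281.85991189],
       [  0.        , 444.35626556, 202.90967796],
       [  0.        ,   0.        ,   1.        ]]), 'R': array([[ 0.81786477, -0.57496805, -0.02256006],
       [-0.32832856, -0.43411606, -0.83889427],
       [ 0.47254372,  0.69350919, -0.54382666]]), 't': array([-422.43260651,  313.42935217,  760.33253527])}
top {'mtx': array([[486.00576052,   0.        , 277.28280973],
       [  0.        , 486.00576052, 214.95138805],
       [  0.        ,   0.        ,   1.        ]]), 'R': array([[ 0.02107278, -0.99977234, -0.0033463 ],
       [-0.99597919, -0.0207011 , -0.08716027],
       [ 0.08707115,  0.00516955, -0.99618868]]), 't': array([  39.46078746,  583.37644079, 1171.19128719])}
```

View pics/side0.png

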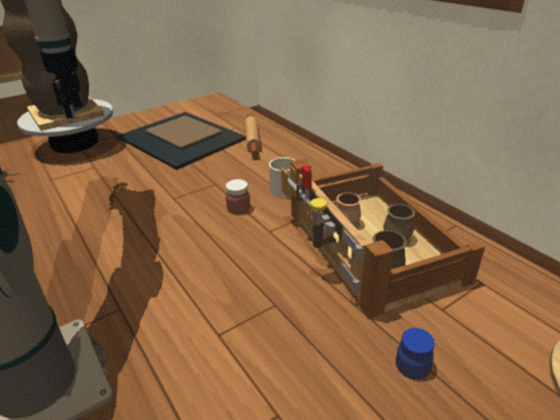

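View pics/top0.png

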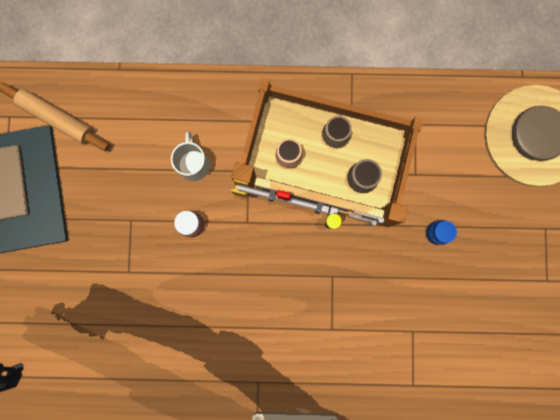

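The side view shows red handle near (306,180), yellow plunger at (318,205). The top view shows handle at (284,195), plunger (334,221), keeper at about (240,187), hinge post at (398,212), white jar (188,223), mug (188,160) and blue jar (442,232).

```bash
cat > h.py <<'E'
import cv2,numpy as np
from cell import ctrl
def ray(n,uv):
    c=ctrl.calibration(n);R,t=c["R"],np.array(c["t"])
    d=R.T@np.linalg.solve(c["mtx"],[*uv,1]);return -R.T@t,d/np.linalg.norm(d)
def onz(n,uv,z):
    o,d=ray(n,uv);return o+d*(z-o[2])/d[2]
def tri(a,b):
    A=np.zeros((3,3));v=np.zeros(3);rs=[ray("side",a),ray("top",b)]
    for o,d in rs:
        P=np.eye(3)-np.outer(d,d);A+=P;v+=P@o
    x=np.linalg.solve(A,v);return x,[round(float(np.linalg.norm((np.eye(3)-np.outer(d,d))@(x-o))),1) for o,d in rs]
def blob(im,lo,hi,box):
    h=cv2.cvtColor(im,cv2.COLOR_RGB2HSV);m=cv2.inRange(h,lo,hi);k=np.zeros_like(m);x0,y0,x1,y1=box;k[y0:y1,x0:x1]=m[y0:y1,x0:x1]
    n,l,s,c=cv2.connectedComponentsWithStats(k);i=1+s[1:,4].argmax();return c[i],s[i],l==i
RED=((0,200,70),(6,255,255));YEL=((24,190,110),(35,255,255))
E
python3 - <<'E'
from h import *
im={n:cv2.imread(f"pics/{n}0.png")[:,:,::-1].copy() for n in("side","top")}
bx={"side":(270,150,345,235),"top":(260,170,350,235)}
r={};y={}
for n in im:
    for nm,c,d in(("red",RED,r),("yel",YEL,y)):
        d[n],s,m=blob(im[n],*c,bx[n]);print(n,nm,d[n],s)
print("red tri",tri(r["side"],r["top"]));print("yel tri",tri(y["side"],y["top"]))
print("yel top z192",onz("top",y["top"],191),"red top z204",onz("top",r["top"],202))
for uv in((188,223),(188,160),(442,232)):print(onz("top",uv,75))
a=cv2.resize(im["top"][150:240,225:415],None,fx=4,fy=4,interpolation=2);cv2.imwrite("pics/c0.png",a[:,:,::-1])
E
```

```text
side red [306.26829268 170.19512195] [303 166   7  13  41]Traceback (most recent call last):
  File "<stdin>", line 7, in <module>
  File "h.py", line 15, in blob
    n,l,s,c=cv2.connectedComponentsWithStats(k);i=1+s[1:,4].argmax();return c[i],s[i],l==i
                                                    ~~~~~~~~~~~~~~^^
ValueError: attempt to get argmax of an empty sequence
```

```bash
sed -i 's/^RED=.*/RED=((0,150,60),(6,255,255));YEL=((22,150,80),(38,255,255))/' h.py
python3 - <<'E'
from h import *
im={n:cv2.imread(f"pics/{n}0.png")[:,:,::-1].copy() for n in("side","top")}
a=cv2.resize(im["top"][150:240,225:415],None,fx=4,fy=4,interpolation=2);cv2.imwrite("pics/c0.png",a[:,:,::-1])
for n,uv in(("side",(318,204)),("side",(306,172)),("side",(306,185)),("top",(334,221)),("top",(284,195))):
    print(n,uv,cv2.cvtColor(im[n],cv2.COLOR_RGB2HSV)[uv[1],uv[0]])
bx={"side":(295,160,345,235),"top":(260,180,350,235)}
r={};y={}
for n in im:
    for nm,c,d in(("red",RED,r),("yel",YEL,y)):
        d[n],s,m=blob(im[n],*c,bx[n]);print(n,nm,d[n],s)
print("red tri",tri(r["side"],r["top"]));print("yel tri",tri(y["side"],y["top"]))
print("yel top z192",onz("top",y["top"],191),"red top z204",onz("top",r["top"],202))
for uv in((188,223),(188,160),(442,232)):print(onz("top",uv,75))
E
```

```text
side (318, 204) [ 26 173 236]
side (306, 172) [  3 200 102]
side (306, 185) [  3 179 100]
top (334, 221) [ 30 191 244]
top (284, 195) [  2 197 241]
side red [306.20967742 176.39784946] [302 165   9  24 186]
side yel [318.2109375 202.609375 ] [311 198  16  11 128]
top red [283.17142857 194.81904762] [276 190  15  10 105]
top yel [333.44791667 220.953125  ] [326 214  16  15 192]
red tri (array([613.03004061,  38.60282977, 183.08230049]), [0.9, 0.9])
yel tri (array([558.77936671, -69.14528633, 191.20815476]), [1.4, 1.4])
yel top z192 [557.6777739  -68.37243395 191.        ] red top z204 [609.79710708  39.24571154 202.        ]
[554.67545442 261.50948903  75.        ]
[705.22050804 267.09652954  75.        ]
[ 545.930649   -336.50174773   75.        ]
```

View pics/c0.png

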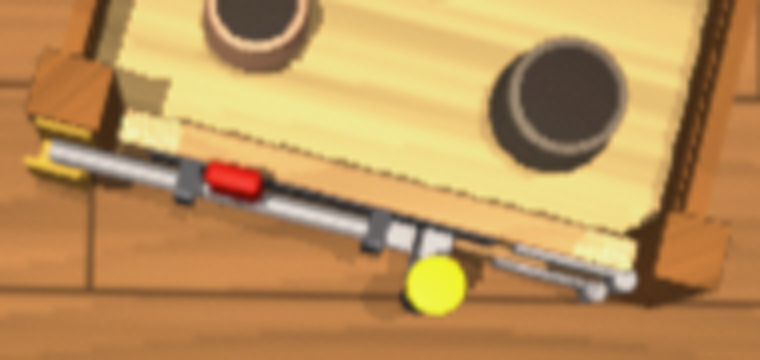

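The crop shows the bolt in its keeper at left (50,150), handle at (235,180), plunger at (436,285), hinge at right. The post tops and the handle–plunger vector agree on a pen yaw of about -13.2°, with origin near (614,-37).

```bash
cat >> h.py <<'E'
from scipy.spatial.transform import Rotation as Ro
def plan(p,yaw,n,claw,start=None,path=None,q=4):
    """rows towards TCP p (mm), tool down with yaw (deg); arc in polar coords about the base"""
    s=ctrl.read_state();p0=s["eef_pos"];R=Ro.from_euler("xyz",s["tool_rot"])
    pol=lambda v:np.array([np.hypot(v[0],v[1]),np.arctan2(v[1],v[0]),v[2]])
    a,b=pol(p0),pol(np.array(p));end=Ro.from_euler("xyz",[np.pi,0,np.radians(yaw)])
    rv=(R.inv()*end).as_rotvec();out=[]
    cur=p0;cR=R
    for i in range(1,n+1):
        c=a+(b-a)*i/n;w=np.array([c[0]*np.cos(c[1]),c[0]*np.sin(c[1]),c[2]])
        d=cR.inv().apply(w-cur)/1000;out.append([*np.round(np.degrees(rv)/n,1),*np.round(d,q),claw])
        cur=w;cR=R*Ro.from_rotvec(rv*i/n)
    for o in out:print(",".join(f"{v:g}" for v in o))
E
python3 -c "
from h import *
plan([558.5,-68.8,215],76.8,18,1)"
```

```text
-0,0,4.4,-0.0452,-0.0064,0.0009,1
-0,0,4.4,-0.0449,-0.0061,0.0009,1
-0,0,4.4,-0.0446,-0.0058,0.0009,1
-0,0,4.4,-0.0443,-0.0056,0.0009,1
-0,0,4.4,-0.044,-0.0053,0.0009,1
-0,0,4.4,-0.0437,-0.005,0.0009,1
-0,0,4.4,-0.0434,-0.0048,0.0009,1
-0,0,4.4,-0.043,-0.0045,0.0009,1
-0,0,4.4,-0.0427,-0.0043,0.0009,1
-0,0,4.4,-0.0424,-0.004,0.0009,1
-0,0,4.4,-0.0421,-0.0038,0.0009,1
-0,0,4.4,-0.0418,-0.0035,0.0009,1
-0,0,4.4,-0.0415,-0.0033,0.0009,1
-0,0,4.4,-0.0412,-0.0031,0.0009,1
-0,0,4.4,-0.0408,-0.0028,0.0009,1
-0,0,4.4,-0.0405,-0.0026,0.0009,1
-0,0,4.4,-0.0402,-0.0024,0.0009,1
-0,0,4.4,-0.0399,-0.0022,0.0009,1
```

Request:
carry_out(
  deltas=[0,0,4.4,-0.045,-0.006,0,1,0,0,4.4,-0.045,-0.006,0,1,0,0,4.4,-0.045,-0.006,0,1,0,0,4.4,-0.044,-0.0055,0,1,0,0,4.4,-0.044,-0.005,0,1,0,0,4.4,-0.044,-0.005,0,1,0,0,4.4,-0.043,-0.005,0,1,0,0,4.4,-0.043,-0.0045,0,1,0,0,4.4,-0.043,-0.004,0,1,0,0,4.4,-0.042,-0.004,0,1,0,0,4.4,-0.042,-0.004,0,1,0,0,4.4,-0.042,-0.0035,0,1],
)

```text
clock: 1.6
eef_pos: [564.6, 172.8, 230.9]
tool_rot: [-3.141, 0.0, 1.787]
force: [1.2, -0.0, 0.2]
width: -0.3
gripper_force: 0.0
```

```bash
python3 -c "
from h import *
plan([558.5,-68.8,213],76.8,7,1)"
```

```text
-0,0,3.7,-0.0354,-0.0021,0.0026,1
-0,0,3.7,-0.0352,-0.002,0.0026,1
-0,0,3.7,-0.035,-0.0019,0.0026,1
-0,0,3.7,-0.0347,-0.0018,0.0026,1
-0,0,3.7,-0.0345,-0.0017,0.0026,1
-0,0,3.7,-0.0343,-0.0016,0.0026,1
-0,0,3.7,-0.034,-0.0014,0.0026,1
```

Request:
carry_out(
  deltas=[0,0,3.7,-0.0355,-0.002,0,1,0,0,3.7,-0.035,-0.002,0,1,0,0,3.7,-0.035,-0.002,0,1,0,0,3.7,-0.035,-0.002,0,1,0,0,3.7,-0.0345,-0.0015,0.003,1,0,0,3.7,-0.034,-0.0015,0.006,1,0,0,3.7,-0.034,-0.0015,0.006,1,0,0,0,0,0,0,1],
)

```text
clock: 2.6
eef_pos: [557.1, -70.7, 215.8]
tool_rot: [-3.14, 0.002, 1.332]
force: [-0.2, 0.3, -0.2]
width: -0.2
gripper_force: 0.0
```

Run:
```python
from h import *
plan([558.5,-68.8,195],76.8,1,1)
ims=[ctrl.get_image(n) for n in("top","side")]
a=cv2.resize(ims[0][150:250,240:430],None,fx=2.6,fy=2.6,interpolation=2);b=cv2.resize(ims[1][120:280,250:410],None,fx=1.8,fy=1.625,interpolation=2)
b=b[:a.shape[0]];cv2.imwrite("pics/p1.png",np.hstack([a,b])[:,:,::-1])
```

```text
-0.1,0.1,-0.5,0.0022,0.001,0.0208,1
```

View pics/p1.png

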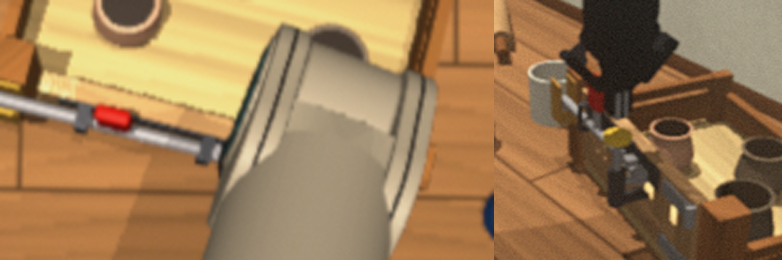

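The left half shows the arm over the plunger with the handle clear. The right half shows the shut fingertips just above the yellow head at (618,135), so I can press.

Request:
carry_out(
  deltas=[0,0,0,0.002,0.001,0.01,1,0,0,0,0,0,0.01,1,0,0,0,0,0,0.006,1,0,0,0,0,0,0.006,1,0,0,0,0,0,0.005,1,0,0,0,0,0,0.003,1,0,0,0,0,0,0,1],
)

```text
clock: 3.58
eef_pos: [560.1, -66.2, 176.2]
tool_rot: [3.141, 0.001, 1.337]
force: [0.5, 0.5, 0.3]
width: 0.0
gripper_force: 0.0
```

Request:
carry_out(
  deltas=[0,0,0,0,0,0.0015,1,0,0,0,0,0,0.0015,1,0,0,0,0,0,0,1],
)

```text
clock: 3.95
eef_pos: [560.6, -66.4, 175.9]
tool_rot: [3.139, -0.001, 1.336]
force: [-5.3, 1.3, 19.8]
width: 0.3
gripper_force: 10.0
```

Request:
carry_out(
  deltas=[0,0,0,0,0,-0.02,1,0,0,0,0,0,-0.025,1,0,0,0,0,0,-0.02,0,0,0,0,0,0,0,-1],
)

```text
clock: 4.45
eef_pos: [561.0, -66.6, 239.5]
tool_rot: [3.138, 0.0, 1.336]
force: [-0.1, -0.2, -0.2]
width: 35.6
gripper_force: 0.0
```

```bash
python3 -c "
from h import *
plan([611.5,39,230],76.8,4,-1)
im={n:ctrl.get_image(n) for n in('side','top')}
bx={'side':(295,160,345,235),'top':(260,180,350,235)}
print(blob(im['side'],*YEL,bx['side'])[:2],blob(im['side'],*RED,bx['side'])[:2])
"
```

```text
0.1,0,-0.1,0.0274,0.0082,0.0024,-1
0.1,0,-0.1,0.0282,0.0069,0.0024,-1
0.1,0,-0.1,0.029,0.0055,0.0024,-1
0.1,0,-0.1,0.0298,0.0041,0.0024,-1
(array([316.46341463, 207.48780488]), array([311, 205,  13,   7,  41], dtype=int32)) (array([305.66666667, 183.38596491]), array([302, 176,   9,  13,  57], dtype=int32))
```

Request:
carry_out(
  deltas=[0,0,0,0.0275,0.008,0.002,-1,0,0,0,0.028,0.007,0.002,-1,0,0,0,0.029,0.0055,0.002,-1,0,0,0,0.03,0.004,0.002,-1,0,0,0,0,0,0,-1],
)

```text
clock: 5.18
eef_pos: [610.0, 43.4, 228.2]
tool_rot: [-3.139, -0.0, 1.342]
force: [-0.4, 0.3, 0.1]
width: 85.6
gripper_force: 0.0
```

Run:
```python
from h import *
plan([611.5,39,167.5],76.8,1,-1)
print(ctrl.read_state()['width'])
ims=[ctrl.get_image(n) for n in("top","side")]
print(blob(ims[1],*YEL,(295,160,345,235))[:2])
a=cv2.resize(ims[0][150:250,240:430],None,fx=2,fy=2,interpolation=2);b=cv2.resize(ims[1][120:250,240:370],None,fx=4,fy=4,interpolation=2)
a=np.vstack([a,np.zeros((b.shape[0]-a.shape[0],a.shape[1],3),np.uint8)])[:,:270];cv2.imwrite("pics/p2.png",np.hstack([a,b])[:,:,::-1])
```

```text
-0.2,-0,0.1,-0.004,0.0027,0.0607,-1
85.58131015186753
(array([319.41111111, 210.66666667]), array([312, 206,  15,  10,  90], dtype=int32))
```

View pics/p2.png

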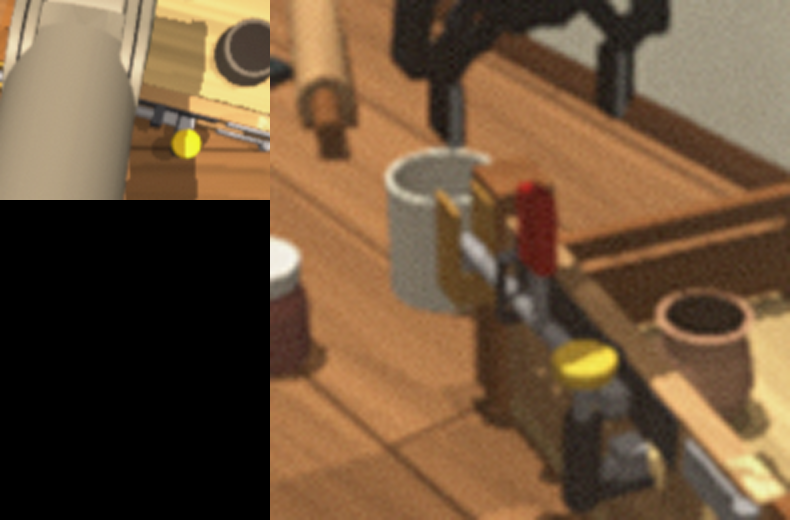

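The plunger head at (585,362) now sits down on its housing, and the open fingers straddle the red handle at (537,225). I'll descend and grip.

Request:
carry_out(
  deltas=[0,0,0,-0.004,0.0025,0.005,-1,0,0,0,0,0,0.015,-1,0,0,0,0,0,0.015,-1,0,0,0,0,0,0.015,-1,0,0,0,0,0,0.01,-1,0,0,0,0,0,0,-1],
)

```text
clock: 6.02
eef_pos: [611.1, 35.8, 169.2]
tool_rot: [-3.14, 0.001, 1.337]
force: [0.6, 0.4, -0.6]
width: 85.6
gripper_force: 0.0
```

```bash
python3 -c "
from h import *
plan([611.5,39,167.5],76.8,1,-1)"
```

```text
-0.1,0,-0.2,0.0032,-0.0004,0.0017,-1
```

Request:
carry_out(
  deltas=[0,0,0,0.003,0,0.001,-1,0,0,0,0,0,0,1,0,0,0,0,0,0,1,0,0,0,0,0,0,1,0,0,0,0,0,0,1,0,0,0,0,0,0,1,0,0,0,0,0,0,1,0,0,0,0,0,0,1],
)

```text
clock: 7.02
eef_pos: [612.1, 38.8, 169.3]
tool_rot: [-3.141, -0.0, 1.337]
force: [-1.0, 1.3, 2.6]
width: 13.4
gripper_force: 61.6
```

Request:
carry_out(
  deltas=[0,1.4,0,-0.001,0,-0.0025,1,0,1.4,0,-0.001,0,-0.0025,1,0,1.4,0,-0.001,0,-0.0025,1,0,1.4,0,-0.001,0,-0.0025,1,0,0,0,0,0,0,1,0,0,0,0,0,0,1],
)

```text
clock: 7.78
eef_pos: [611.0, 33.4, 178.8]
tool_rot: [-3.141, -0.096, 1.337]
force: [-4.0, -0.8, 1.3]
width: 13.2
gripper_force: 61.3
```

Request:
carry_out(
  deltas=[0,0,0,-0.003,0,-0.0008,1,0,0,0,-0.004,0,-0.0005,1,0,0,0,-0.004,0,-0.0004,1,0,0,0,-0.004,0,-0.0004,1,0,0,0,0,0,0,1],
)

```text
clock: 8.4
eef_pos: [607.5, 18.8, 179.4]
tool_rot: [-3.141, -0.097, 1.336]
force: [-2.0, 0.6, -1.6]
width: 13.2
gripper_force: 60.9
```

Request:
carry_out(
  deltas=[0,0,0,-0.005,0,-0.0005,1,0,0,0,-0.005,0,-0.0005,1,0,0,0,-0.005,0,-0.0005,1,0,0,0,-0.005,0,-0.0005,1,0,0,0,-0.005,0,-0.0005,1,0,0,0,-0.005,0,-0.0005,1,0,0,0,0,0,0,1],
)

```text
clock: 9.28
eef_pos: [600.4, -10.9, 179.5]
tool_rot: [-3.141, -0.096, 1.336]
force: [-3.5, -0.3, -3.9]
width: 13.3
gripper_force: 60.6
```

Request:
carry_out(
  deltas=[0,0,0,-0.0015,0,-0.0002,1,0,0,0,-0.0015,0,-0.0002,1,0,0,0,-0.001,0,-0.0001,1,0,0,0,0,0,0,1],
)

```text
clock: 9.78
eef_pos: [600.1, -12.0, 180.0]
tool_rot: [-3.141, -0.1, 1.338]
force: [-3.2, 3.7, -3.1]
width: 13.4
gripper_force: 60.7
```

Request:
carry_out(
  deltas=[0,0,0,-0.0015,0,-0.0002,1,0,0,0,-0.0015,0,-0.0002,1,0,0,0,0,0,0,1],
)

```text
clock: 10.15
eef_pos: [599.9, -12.4, 180.5]
tool_rot: [-3.141, -0.103, 1.339]
force: [-2.1, 8.1, -2.3]
width: 13.2
gripper_force: 60.8
```

Request:
carry_out(
  deltas=[0.1,0,-1,-0.0004,-0.003,0,1,0.2,0,-2,-0.0008,-0.006,0,1,0.2,0,-2,-0.0008,-0.006,0,1,0.2,0,-2,-0.0008,-0.006,0,1,0,0,0,0,0,0,1],
)

```text
clock: 10.78
eef_pos: [579.7, -11.0, 180.7]
tool_rot: [3.139, -0.103, 1.462]
force: [0.2, 10.4, -1.2]
width: 13.3
gripper_force: 60.9
```

```bash
cat > g.py <<'E'
from h import *
s=ctrl.read_state();p=s["eef_pos"];H=np.array([580.0,-182.7])
r=p[:2]-H;r0=np.array([599.9,-12.4])-H
print("radius",np.hypot(*r),"vs",np.hypot(*r0),"swing",np.arctan2(r[1],r[0])-np.arctan2(r0[1],r0[0]),"yaw swing",s["tool_rot"][2]-1.339,"z",p[2],s["tool_rot"],s["force"])
E
python3 g.py
```

```text
radius 171.67993522133412 vs 171.45874139279104 swing 0.1181545818534433 yaw swing 0.12334833504941267 z 180.7006063573314 [ 3.13923107 -0.10344288  1.46234834] [ 0.15533493 10.36705481 -1.24856777]
```

Swinging well with the bolt kept against its stop.

Request:
carry_out(
  deltas=[0.2,0,-2,-0.0007,-0.006,0,1,0.2,0,-2,-0.0007,-0.006,0,1,0.2,0,-2,-0.0007,-0.006,0,1,0.2,0,-2,-0.0007,-0.006,0,1,0.2,0,-2,-0.0007,-0.006,0,1,0.2,0,-2,-0.0007,-0.006,0,1,0,0,0,0,0,0,1,0,0,0,0,0,0,1],
)

```text
clock: 11.78
eef_pos: [544.0, -14.4, 180.5]
tool_rot: [3.138, -0.103, 1.672]
force: [-1.1, 10.3, 0.2]
width: 13.3
gripper_force: 61.2
```

```bash
python3 g.py
```

```text
radius 172.12220472489676 vs 171.45874139279104 swing 0.32682856200397437 yaw swing 0.3334675930046873 z 180.50716994195884 [ 3.13801466 -0.10278177  1.67246759] [-1.14489453 10.29332308  0.24921393]
```

Request:
carry_out(
  deltas=[0.1,0,-1.1,-0.0004,-0.0034,0,1,0,0,0,0,0,0,1,0,0,0,0,0,0,1],
)

```text
clock: 12.15
eef_pos: [540.7, -15.1, 180.5]
tool_rot: [3.138, -0.103, 1.692]
force: [-1.2, 10.6, 0.6]
width: 13.1
gripper_force: 61.2
```

```bash
python3 g.py
python3 - <<'E'
from h import *
ims=[ctrl.get_image(n) for n in("top","side")]
a=cv2.resize(ims[0][140:260,150:420],None,fx=2.9,fy=2.5,interpolation=2)[:, :780];b=cv2.resize(ims[1][110:260,220:480],None,fx=3,fy=1.9)[:290]
b=cv2.copyMakeBorder(b,0,0,0,max(0,a.shape[1]-b.shape[1]),0);b=b[:,:a.shape[1]]
cv2.imwrite("pics/p3.png",np.vstack([a,b])[:,:,::-1])
E
```

```text
radius 172.167878802482 vs 171.45874139279104 swing 0.34673303630286734 yaw swing 0.35287728772626714 z 180.47497026314858 [ 3.13785657 -0.10269021  1.69187729] [-1.19875478 10.62459967  0.5587866 ]
```

View pics/p3.png

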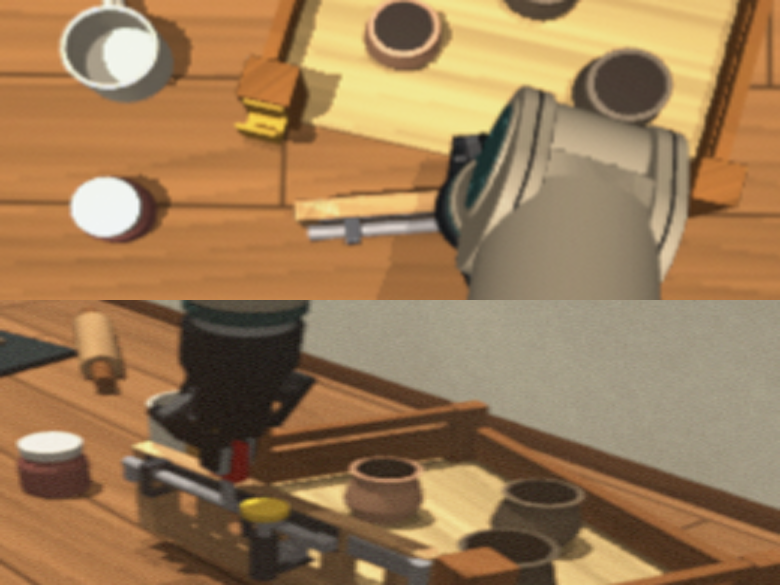

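Top shows the gate ajar with its free edge at crop (297,212), the bolt drawn, and the white jar and mug in place. The side view shows the red handle still in the fingers and the plunger down. I'll check the gap, then hand in.

Run:
```python
from h import *
p=onz("top",(150+297/2.9,140+210/2.5),150);d=np.hypot(*(p[:2]-[646.9,102.6]));print(p,d)
if 88<d<112: print(ctrl.finish_job())
```

```text
[550.40879068 105.34548116 150.        ] 96.53026024897211
the job is handed in; nothing more can be done
None
```

The job is handed in at about 12 s: the plunger is down, the bolt was lifted over the lip and drawn to its stop, and the gate is held ajar by the red handle, about 97–101 mm at its free edge; the white jar and mug stayed in place, and the blue jar, well clear of the arm's path, was not checked again afterwards.

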